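# Open the ratchet stop of the sample rail

### The arm

A 7-joint arm with a two-finger parallel gripper is mounted at the origin on the work surface. World frame = base frame: x ahead of the robot, y to its left, z up, the work surface at z = 0. Lengths are in m, angles in rad, forces in N, time in s.
With the tool pointing down it reaches from about 0.4 to 0.9 m from the base axis. Payload 5.6 kg.
Tool frame: the origin (TCP) lies midway between the tips of the shut fingers; the grasp point (between the pads) lies 19 mm behind it; z points along the fingers, y is the line along which they close (so a half turn about z gives the same grasp; the last joint's range is limited). The gripper opens to 92 mm and grips with 3 to 60 N. Pads are 20 mm wide; open, the fingers measure 128 mm over their backs; the gripper's body (75 mm by 189 mm) begins 69 mm behind the grasp point.
Start: joints at [1.195, 0.468, -0.012, 1.603, 0.006, 1.071, -0.056], TCP at [0.212, -0.614, 0.215] pointing down, gripper open.
Joint ranges: [-2.53, 2.53], [-0.31, 2.02], [-1.57, 1.55], [0.28, 2.44], [-1.29, 4.43], [0.15, 1.84], [-2.92, 2.92]. Speed limits (rad/s): [2.57, 2.57, 3.14, 3.14, 3.14, 3.14, 3.14].

### API

Orientations are given as a 3x3 rotation matrix whose columns are the frame's x, y, z axes.
In Python, from workcell import bot, vision gives the robot as it stands.
- The arm moves only by the tool drive_tool, never from a script. Its argument "increments" is a list of rows, each an object with "claw": the gripper's target within -1 to 1 (shut at 1, half-way at 0, fully open at -1); "translation": the shift along the tool's x, y, z in mm, a list of three; "turn": the turn about the tool's z in degrees. A call has 1 to 12 rows; each row shifts and turns the commanded pose from where the row before left it, along the tool's axes as they then stand; what a row does not reach is not made up. A row lasts 1/12 s, in which the tool goes at most 41.7 mm and 7.16 degrees, less where a joint would pass 70% of its speed; a pose out of reach is approached as far as the arm can. A call with a gripper value outside its range is refused whole. The fingers move at their own pace and stop on an object; "grip_force" is the grip in N (left out, the last holds). Time passes only in rows, so rows that do not move let the fingers close. It gives the time, the measured TCP pose, the force, the opening and the grip force at its end, in the units of the state.
- bot.get_state(): the state, without advancing time (a new reading comes with each control period).
- vision.read_camera(name): name is "scene" or "top"; returns the picture (420x560x3 uint8, red, green, blue); there is no depth.
- vision.get_calibration(name): a dict with "vertical_fov" (degrees; the focal length in pixels is half the picture's height over the tangent of half this angle, whatever the lens; pixels are square), "cx", "cy" (the principal point, pixels), "camera_from_world" (4x4, takes a point from world to camera coordinates). Camera axes: x right, y up, looking along -z (the intrinsics and any distortion apply to the point x, -y, -z); pixel columns grow to the right and rows downward; lengths in m; the calibration is good to about 2 mm. A picture is of the moment at which its call begins. get_calibration takes no time and is no camera call.
- bot.finish_job(): hands the job in; it is judged then, once.
The state is a dict: "t": time; "joints": joint angles; "joint_velocities": joint speeds; "joint_torque": joint torques, N m; "ee_pos": TCP position; "eef_rot": TCP orientation; "contact_force": force on the tool from outside, world axes, zero at the start; "torque": the same for the moment, N m; "width": finger opening in m; "grip_force": force on a finger pad.
Only numpy, scipy, OpenCV 4.12 (cv2) and the standard library are available. Lean on these libraries where they do the work, as an engineer would, in place of code of your own. Each camera call takes 0.05 s, during which the arm holds its last target. There are 200 camera calls.

### The job

Make room on the sample-bottle rail for more bottles: press down the red release on the sliding stop and, keeping it pressed, push the stop back along its bar, away from the two bottles, until it is all the way at the open end; then let go so that the release springs up again. Leave the two bottles standing where they are, and do not lift or disturb anything else on the bench.

Things in the scene. Friction and masses are not known exactly. Their poses are not given: they have to be found in the camera images.
- rail: bottle rail, fixed to the bench: aluminium base plate 104 x 370 x 8 mm with a blue fixed end plate (68 mm high) at its -y end, a low blue block (48 mm high) at its +y open end, and a dark steel ratchet bar with light cross marks (16 wide, 12 high, its top 38 mm above the bench) along its y, 36 mm to the +x side of the origin. Origin at the middle of the underside; z up; +y is the direction in which the stop is pushed back. The two bottles stand at the -y end
- jaw (a joint): position of the sliding stop along the bar in m: 0 nearest the bottles, 0.14 all the way back against its limit at the open end. It slides with about 2.5 N of friction, but the ratchet blocks it in the opening direction (after at most 8 mm of play) unless the release is pressed
- release (a joint): how far the red release is pressed, in m: 0 up, 0.009 fully down. A spring pushes it up (about 2.3 N at first, 6.3 N fully down). It may rest up to 4 mm down where the pawl rides on a tooth. The ratchet is free while it is pressed by more than about 4 mm, and catches again when it is let up
- release_top (a point): centre of the flat top of the red release on the sliding stop, now (it moves with the stop and the pressing): 30 mm across the bar by 42 mm along it, 67 mm above the bench when up and 58 mm fully down; the grey carriage round it (36 x 76 mm) has its top at 56 mm. Press it straight down from above
- push_face (a point): middle of the upright front of the black thumb stop that stands on the carriage behind the release, 24 mm towards +y of the rail from the release's centre: 36 mm wide, 16 mm thick, its top 88 mm above the bench. A fingertip on the release can push the stop back against this face
- rail_open_end (a point): top edge, 48 mm above the bench, of the face towards the stop of the block at the open end of the bar; with the stop fully back the end of its carriage stands at this face
- white_bottle_mid (a point): centre of the loose white bottle that stands on the rail, 44 mm in diameter, 95 mm high, its foot 8 mm above the bench; z axis up. It must stay where it is
- amber_bottle_mid (a point): centre of the loose amber bottle that stands on the rail, 44 mm in diameter, 95 mm high, its foot 8 mm above the bench; z axis up. It must stay where it is
- tape_roll_mid (a point): centre of a loose roll of tape lying flat, 90 mm across, 24 mm high; z axis up. A bystander: leave it alone
- beaker_mid (a point): centre of a loose clear beaker, 60 mm across, 70 mm high; z axis up. A bystander: leave it alone
- jar_mid (a point): centre of a loose white jar with a blue cap, 56 mm across, 75 mm high; z axis up. A bystander: leave it alone
- tall_bottle_mid (a point): centre of a loose tall clear bottle with a blue cap, 72 mm across, 160 mm high; z axis up. A bystander: leave it alone
- screwdriver_grip (a point): middle of the handle of a loose screwdriver with a red handle, lying on the bench. A bystander: leave it alone

How it is judged:
By the outcome, as a careful person would: the job done as asked, in the order asked, and still so for the second after the job is handed in, with the robot touching nothing.
It also fails if it takes over 40 s, if anything falls off the work surface, if the arm or the gripper's body presses on something with over 40 N, if the wrist force passes 120 N, or if a joint passes its speed limit or range.

## Working session

There is one attempt and no reset: what is moved stays moved. The work goes in short steps, Python scripts to look and compute and a tool call to move; the robot and the scene stay as the last step left them, time stands still between calls to the robot, and variables do not carry over. Pictures are saved under pics/ and viewed, at most 10 in all, crops included, and the job is handed in when it is done.

Besides the shell and the picture viewer there is one more tool, called after "Request:" as a command line: name --argument value ..., lists and objects as JSON in quotes. drive_tool: Moves the arm, as the interface text tells. Its arguments: {"type":"object","properties":{"increments":{"type":"array","items":{"type":"object","properties":{"claw":{"type":"number"},"translation":{"type":"array","items":{"type":"number"}},"turn":{"type":"number"}}}},"grip_force":{"type":"number"}},"required":["increments"]}

```bash
mkdir -p pics; python3 - <<'E'
from workcell import bot, vision
import cv2
for n in("scene","top"):
    cv2.imwrite(f"pics/{n}0.png",vision.read_camera(n)[:,:,::-1]); print(vision.get_calibration(n))
s=bot.get_state();print(s)
E
```

```text
{'vertical_fov': 43.566595625114076, 'cx': 281.4741595087557, 'cy': 211.60214716026434, 'camera_from_world': array([[ 0.83659988,  0.54780764,  0.00272422, -0.47767055],
       [-0.46956464,  0.71452986,  0.5186098 ,  0.26127828],
       [ 0.28215188, -0.43514809,  0.8550067 , -1.62462453],
       [ 0.        ,  0.        ,  0.        ,  1.        ]])}
{'vertical_fov': 53.91125564453838, 'cx': 281.7524749554189, 'cy': 205.92380714552638, 'camera_from_world': array([[ 0.02796285, -0.99942469,  0.0191929 , -0.05010393],
       [ 0.99382422,  0.02985854,  0.10687327, -0.58773261],
       [-0.10738485,  0.01608589,  0.99408739, -1.28865869],
       [ 0.        ,  0.        ,  0.        ,  1.        ]])}
{'t': 0.1, 'joints': array([ 1.19499569,  0.46830533, -0.01160133,  1.6034843 ,  0.00603857,
        1.07141027, -0.05629551]), 'joint_velocities': array([-0.00050277, -0.00184037,  0.00227199, -0.00202768,  0.00053485,
        0.00134184,  0.0002099 ]), 'joint_torque': array([ 4.14264432e-04, -5.21654963e+01, -1.26901577e-02, -2.44371074e+01,
       -5.67687477e-02,  1.40882583e-02,  7.68123527e-05]), 'ee_pos': array([ 0.21210966, -0.61388305,  0.21374465]), 'eef_rot': array([[ 9.45145121e-01,  3.26650081e-01, -6.52135300e-04],
       [ 3.26650698e-01, -9.45144047e-01,  1.43230675e-03],
       [-1.48498680e-04, -1.56675819e-03, -9.99998762e-01]]), 'contact_force': array([-1.41655445, -1.15184651, -0.0900185 ]), 'torque': array([ 0.00198042, -0.00299807,  0.001337  ]), 'grip_force': 0.0, 'width': 0.09211375497937306}
```

View pics/scene0.png

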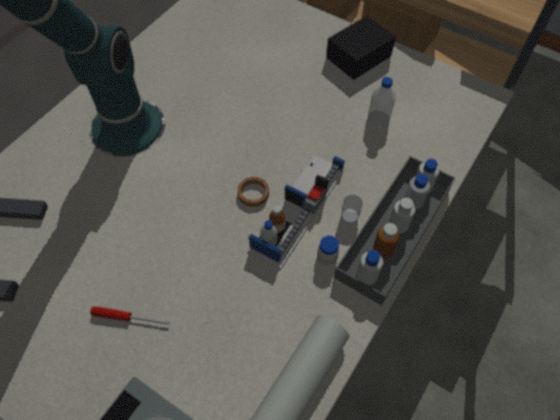

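View pics/top0.png

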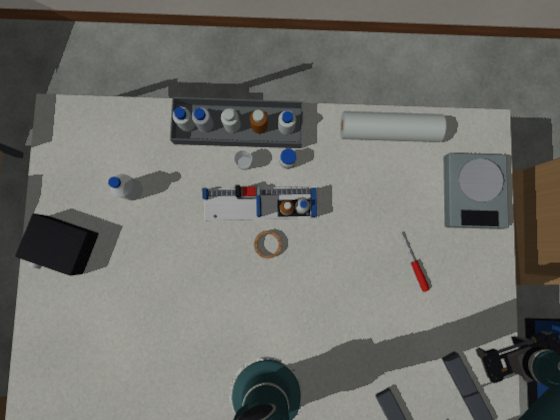

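The scene view shows the rail with the red release near (317,190). In the top view the release is near (249,190), the open-end block at (205,193) and the bottle end at (314,202). Next I'll measure the red release and the rail ends.

```bash
cat > h.py <<'E'
import numpy as np,cv2
from workcell import bot,vision
def ray(n,u,v):
    c=vision.get_calibration(n);T=c["camera_from_world"];f=210/np.tan(np.radians(c["vertical_fov"])/2)
    d=np.array([(u-c["cx"])/f,-(v-c["cy"])/f,-1]);R=T[:3,:3]
    return -R.T@T[:3,3],R.T@d
def plane(n,u,v,z):
    o,d=ray(n,u,v);return o+d*(z-o[2])/d[2]
def tri(a,b):
    (o,d),(p,e)=a,b
    s=np.linalg.lstsq(np.c_[d,-e],p-o,rcond=None)[0];x,y=o+d*s[0],p+e*s[1]
    return (x+y)/2,np.linalg.norm(x-y)
def blobs(im,kind,box):
    h=cv2.cvtColor(im,cv2.COLOR_RGB2HSV).astype(int);H,S,V=h[...,0],h[...,1],h[...,2]
    m=((H<6)|(H>172))&(S>150)&(V>70) if kind=="red" else (abs(H-112)<12)&(S>120)&(V>40)
    k=np.zeros_like(m);x0,y0,x1,y1=box;k[y0:y1,x0:x1]=1
    n,l,st,ce=cv2.connectedComponentsWithStats((m&k).astype('uint8'))
    return [(st[i].tolist(),ce[i].round(1).tolist()) for i in range(1,n) if st[i][4]>8]
E
python3 - <<'E'
from h import *
B={"scene":(230,140,360,275),"top":(190,175,330,230)}
for n in B:
    im=cv2.imread(f"pics/{n}0.png")[:,:,::-1].copy()
    for k in("red","blue"):
        for st,ce in blobs(im,k,B[n]): print(n,k,st,ce,plane(n,*ce,.067 if k=="red" else .048).round(4))
    x0,y0,x1,y1=B[n];c=im[y0:y1,x0:x1,::-1]
    f=4 if n=="scene" else 5
    cv2.imwrite(f"pics/{n}c.png",cv2.resize(c,None,fx=f,fy=f,interpolation=cv2.INTER_CUBIC))
E
```

```text
scene red [308, 188, 14, 12, 103] [314.8, 193.5] [0.6326 0.0699 0.067 ]
scene blue [334, 157, 10, 7, 39] [337.8, 160.5] [0.6234 0.2134 0.048 ]
scene blue [286, 186, 20, 12, 69] [295.5, 191.4] [0.5791 0.0578 0.048 ]
scene blue [265, 220, 8, 9, 50] [268.2, 224.3] [ 0.5746 -0.0699  0.048 ]
scene blue [250, 235, 30, 26, 269] [264.8, 246.3] [ 0.6039 -0.1291  0.048 ]
scene blue [320, 236, 19, 18, 259] [328.9, 244.6] [ 0.7397 -0.0339  0.048 ]
top red [242, 187, 13, 9, 116] [248.1, 191.0] [0.6288 0.0738 0.067 ]
top blue [203, 188, 5, 11, 42] [204.7, 193.5] [0.6193 0.2116 0.048 ]
top blue [311, 188, 6, 29, 140] [313.4, 202.0] [ 0.6027 -0.1326  0.048 ]
top blue [256, 195, 5, 22, 83] [258.3, 205.2] [0.5873 0.0413 0.048 ]
top blue [300, 201, 7, 7, 36] [303.3, 203.8] [ 0.596  -0.1008  0.048 ]
```

View pics/topc.png

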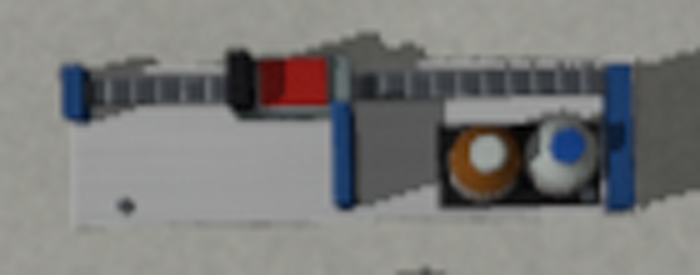

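View pics/scenec.png

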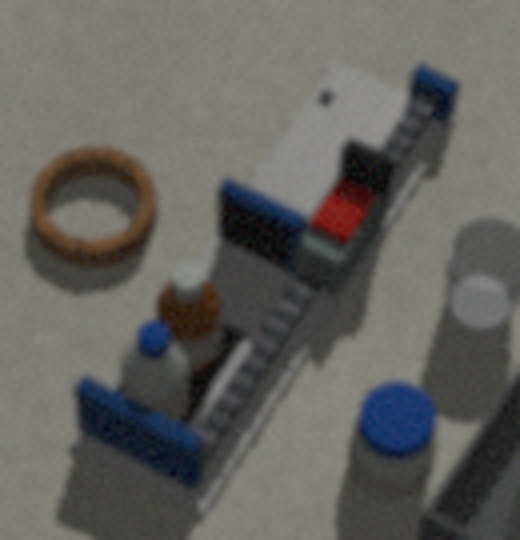

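The crops show the release bounded by the black thumb stop on its open-end side. In the top crop the bar runs from (105,90) to (590,80). I'll use those points to get the rail direction.

```bash
python3 - <<'E'
from h import *
T=lambda u,v,z:plane("top",190+u/5,175+v/5,z).round(4)
S=lambda u,v,z:plane("scene",230+u/4,140+v/4,z).round(4)
a,b=T(105,90,.038),T(590,80,.038);d=b-a;print("bar",a,b,np.degrees(np.arctan2(*(-d)[[0,1]])))
print("end plate top",T(620,66,.068),T(622,210,.068), "S",S(85,382,.068),S(203,443,.068))
print("release corners top",T(258,57,.067),T(328,57,.067),T(328,105,.067),T(262,107,.067))
print("release corners scene",S(345,182,.067),S(375,197,.067),S(345,233,.067),S(313,217,.067))
print("thumb top front T",T(255,55,.088),T(255,107,.088),"S",S(345,145,.088),S(392,160,.088))
print("end block inner",T(88,70,.048),T(88,116,.048))
print("carriage front end",T(350,57,.056))
print("tri red",tri(ray("top",248.6,191.4),ray("scene",230+344/4,140+210/4)))
E
```

```text
bar [0.6229 0.1934 0.038 ] [ 0.6388 -0.1156  0.038 ] -2.9456314971847397
end plate top [ 0.6438 -0.1318  0.068 ] [ 0.5535 -0.1348  0.068 ] S [ 0.5635 -0.1307  0.068 ] [ 0.6509 -0.1257  0.068 ]
release corners top [0.6427 0.0946 0.067 ] [0.644  0.0509 0.067 ] [0.6138 0.0499 0.067 ] [0.6113 0.0909 0.067 ]
release corners scene [0.6223 0.0943 0.067 ] [0.6457 0.095  0.067 ] [0.6438 0.059  0.067 ] [0.6191 0.0581 0.067 ]
thumb top front T [0.6407 0.0947 0.088 ] [0.6085 0.0935 0.088 ] S [0.613  0.1073 0.088 ] [0.6459 0.1142 0.088 ]
end block inner [0.634  0.2031 0.048 ] [0.6047 0.2018 0.048 ]
carriage front end [0.6462 0.0376 0.056 ]
tri red (array([0.63044869, 0.0743365 , 0.06350019]), np.float64(0.005982254172679414))
```

Request:
drive_tool --increments '[{"claw":1,"turn":-7.1},{"claw":1,"turn":-7.1},{"claw":1,"turn":-7.1},{"claw":1,"turn":-7.1},{"claw":1,"turn":-7.1},{"claw":1,"turn":-7.1},{"claw":1,"turn":-7.1},{"claw":1,"turn":-7.1},{"claw":1,"turn":-7.1},{"claw":1,"turn":-7.1},{"claw":1},{"claw":1}]' --grip_force 10

```text
invalid input
```

The triangulated release is at about (0.630, 0.074), z 0.064, with its 31 x 43 mm corners matching the given size. The rail's +y points at 93° and about 0.09 m of travel is left. The move was refused, so I'll give every field in each row.

Request:
drive_tool --increments '[{"claw":1,"translation":[0,0,0],"turn":-7},{"claw":1,"translation":[0,0,0],"turn":-7},{"claw":1,"translation":[0,0,0],"turn":-7},{"claw":1,"translation":[0,0,0],"turn":-7},{"claw":1,"translation":[0,0,0],"turn":-7},{"claw":1,"translation":[0,0,0],"turn":-7},{"claw":1,"translation":[0,0,0],"turn":-7},{"claw":1,"translation":[0,0,0],"turn":-7},{"claw":1,"translation":[0,0,0],"turn":-7},{"claw":1,"translation":[0,0,0],"turn":-7},{"claw":1,"translation":[0,0,0],"turn":-4},{"claw":1,"translation":[0,0,0],"turn":0}]' --grip_force 10

```text
t: 1.1
ee_pos: [0.212, -0.6141, 0.214]
eef_rot: [[-0.055, 0.998, -0.0], [0.998, 0.055, 0.001], [0.001, -0.0, -1.0]]
contact_force: [0.0, -0.4, 0.1]
width: 0.0137
grip_force: 0.0
```

Request:
drive_tool --increments '[{"claw":1,"translation":[27.5,19,0],"turn":0},{"claw":1,"translation":[27.5,19,0],"turn":0},{"claw":1,"translation":[27.5,19,0],"turn":0},{"claw":1,"translation":[27.5,19,0],"turn":0},{"claw":1,"translation":[27.5,19,0],"turn":0},{"claw":1,"translation":[27.5,19,0],"turn":0},{"claw":1,"translation":[27.5,19,0],"turn":0},{"claw":1,"translation":[27.5,19,0],"turn":0},{"claw":1,"translation":[27.5,19,0],"turn":0},{"claw":1,"translation":[27.5,19,0],"turn":0},{"claw":1,"translation":[27.5,19,0],"turn":0},{"claw":1,"translation":[27.5,19,0],"turn":0}]'

```text
t: 2.1
ee_pos: [0.4228, -0.2711, 0.2146]
eef_rot: [[-0.051, 0.999, -0.0], [0.999, 0.051, -0.0], [-0.0, -0.0, -1.0]]
contact_force: [0.6, -0.0, -0.7]
width: 0.0005
grip_force: 0.0
```

Request:
drive_tool --increments '[{"claw":1,"translation":[27.5,19,0],"turn":0},{"claw":1,"translation":[27.5,19,0],"turn":0},{"claw":1,"translation":[27.5,19,0],"turn":0},{"claw":1,"translation":[27.5,19,0],"turn":0},{"claw":1,"translation":[27.5,19,0],"turn":0},{"claw":1,"translation":[27.5,19,0],"turn":0},{"claw":1,"translation":[27.5,19,0],"turn":0},{"claw":1,"translation":[27.5,19,0],"turn":0},{"claw":1,"translation":[27.5,19,0],"turn":0},{"claw":1,"translation":[27.5,19,0],"turn":0},{"claw":1,"translation":[27.5,19,0],"turn":0},{"claw":1,"translation":[0,0,0],"turn":0}]'

```text
t: 3.1
ee_pos: [0.6164, 0.0485, 0.2145]
eef_rot: [[-0.059, 0.998, 0.001], [0.998, 0.059, 0.005], [0.005, 0.002, -1.0]]
contact_force: [-1.1, 0.9, 0.4]
width: 0.0006
grip_force: 0.0
```

Request:
drive_tool --increments '[{"claw":1,"translation":[26,15,0],"turn":0},{"claw":1,"translation":[0,0,30],"turn":0},{"claw":1,"translation":[0,0,30],"turn":0},{"claw":1,"translation":[0,0,30],"turn":0},{"claw":1,"translation":[0,0,20],"turn":0},{"claw":1,"translation":[0,0,0],"turn":0},{"claw":1,"translation":[0,0,0],"turn":0}]'

```text
t: 3.68
ee_pos: [0.6277, 0.067, 0.1037]
eef_rot: [[-0.052, 0.999, -0.003], [0.999, 0.052, -0.0], [-0.0, -0.003, -1.0]]
contact_force: [-0.0, -0.3, 0.1]
width: 0.0006
grip_force: 0.0
```

```bash
python3 - <<'E'
from h import *
s=bot.get_state();print(s["ee_pos"],s["contact_force"])
a=vision.read_camera("scene")[150:250,250:370,::-1];b=vision.read_camera("top")[160:230,190:330,::-1]
a=cv2.resize(a,(480,400),interpolation=2);b=cv2.resize(b,(700,350)[:2],interpolation=2)[:,:]
b=cv2.resize(b,(320,160))
cv2.imwrite("pics/s1.png",a);
c=np.zeros((400,800,3),'uint8');c[:,:480]=a;c[:160,480:]=b;cv2.imwrite("pics/c1.png",c)
E
```

```text
[0.62768784 0.06697369 0.10370689] [-0.01221031 -0.29229395  0.14602721]
```

View pics/c1.png

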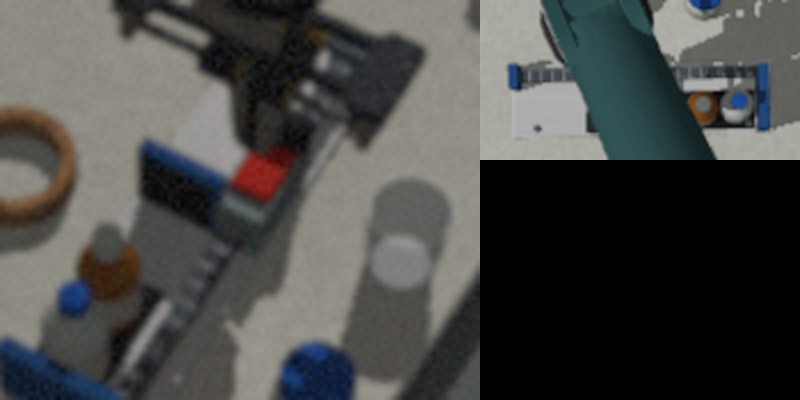

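The fingertip shows just above the red release near crop (265,150), which agrees with the TCP. I'll centre it and press straight down.

Request:
drive_tool --increments '[{"claw":1,"translation":[6,2,0],"turn":0},{"claw":1,"translation":[0,0,15],"turn":0},{"claw":1,"translation":[0,0,15],"turn":0},{"claw":1,"translation":[0,0,3],"turn":0},{"claw":1,"translation":[0,0,3],"turn":0},{"claw":1,"translation":[0,0,3],"turn":0},{"claw":1,"translation":[0,0,3],"turn":0},{"claw":1,"translation":[0,0,0],"turn":0},{"claw":1,"translation":[0,0,0],"turn":0}]'

```text
t: 4.53
ee_pos: [0.6305, 0.0735, 0.0632]
eef_rot: [[-0.053, 0.999, 0.001], [0.999, 0.053, -0.0], [-0.0, 0.001, -1.0]]
contact_force: [-2.2, -0.6, 4.4]
width: 0.0006
grip_force: 1.9
```

Request:
drive_tool --increments '[{"claw":1,"translation":[0,0,2],"turn":0},{"claw":1,"translation":[0,0,2],"turn":0},{"claw":1,"translation":[0,0,0],"turn":0},{"claw":1,"translation":[3,0,0],"turn":0},{"claw":1,"translation":[3,0,0],"turn":0},{"claw":1,"translation":[3,0,0],"turn":0},{"claw":1,"translation":[3,0,0],"turn":0},{"claw":1,"translation":[3,0,0],"turn":0},{"claw":1,"translation":[3,0,0],"turn":0},{"claw":1,"translation":[3,0,0],"turn":0},{"claw":1,"translation":[0,0,0],"turn":0}]'

```text
t: 5.45
ee_pos: [0.6295, 0.094, 0.0591]
eef_rot: [[-0.053, 0.999, 0.001], [0.999, 0.053, -0.001], [-0.001, 0.001, -1.0]]
contact_force: [-1.3, -1.2, 5.6]
width: 0.0003
grip_force: 2.9
```

Request:
drive_tool --increments '[{"claw":1,"translation":[5,0,0],"turn":0},{"claw":1,"translation":[5,0,0],"turn":0},{"claw":1,"translation":[5,0,0],"turn":0},{"claw":1,"translation":[5,0,0],"turn":0},{"claw":1,"translation":[5,0,0],"turn":0},{"claw":1,"translation":[5,0,0],"turn":0},{"claw":1,"translation":[5,0,0],"turn":0},{"claw":1,"translation":[5,0,0],"turn":0},{"claw":1,"translation":[5,0,0],"turn":0},{"claw":1,"translation":[5,0,0],"turn":0},{"claw":1,"translation":[5,0,0],"turn":0},{"claw":1,"translation":[0,0,0],"turn":0}]'

```text
t: 6.45
ee_pos: [0.6266, 0.1496, 0.0591]
eef_rot: [[-0.054, 0.999, 0.001], [0.999, 0.054, -0.001], [-0.001, 0.001, -1.0]]
contact_force: [-1.8, -1.4, 5.9]
width: 0.0005
grip_force: 2.8
```

Request:
drive_tool --increments '[{"claw":1,"translation":[2,0,0],"turn":0},{"claw":1,"translation":[2,0,0],"turn":0},{"claw":1,"translation":[2,0,0],"turn":0},{"claw":1,"translation":[2,0,0],"turn":0},{"claw":1,"translation":[2,0,0],"turn":0},{"claw":1,"translation":[2,0,0],"turn":0},{"claw":1,"translation":[2,0,0],"turn":0},{"claw":1,"translation":[2,0,0],"turn":0},{"claw":1,"translation":[2,0,0],"turn":0},{"claw":1,"translation":[2,0,0],"turn":0},{"claw":1,"translation":[0,0,0],"turn":0}]'

```text
t: 7.37
ee_pos: [0.6256, 0.1681, 0.059]
eef_rot: [[-0.053, 0.999, 0.001], [0.999, 0.053, -0.002], [-0.002, 0.001, -1.0]]
contact_force: [-0.6, -2.3, 6.0]
width: 0.0006
grip_force: 2.9
```

```bash
python3 - <<'E'
from h import *
s=bot.get_state();print(s["ee_pos"],s["contact_force"])
a=vision.read_camera("scene")[120:260,250:390,::-1];b=vision.read_camera("top")[165:225,190:330,::-1]
c=np.zeros((560,800,3),'uint8');c[:,:560]=cv2.resize(a,(560,560),interpolation=2);c[:103,560:]=cv2.resize(b,(240,103),interpolation=2);cv2.imwrite("pics/c2.png",c)
E
```

```text
[0.62564889 0.16805427 0.05896148] [-0.57366948 -2.33755528  6.02542976]
```

View pics/c2.png

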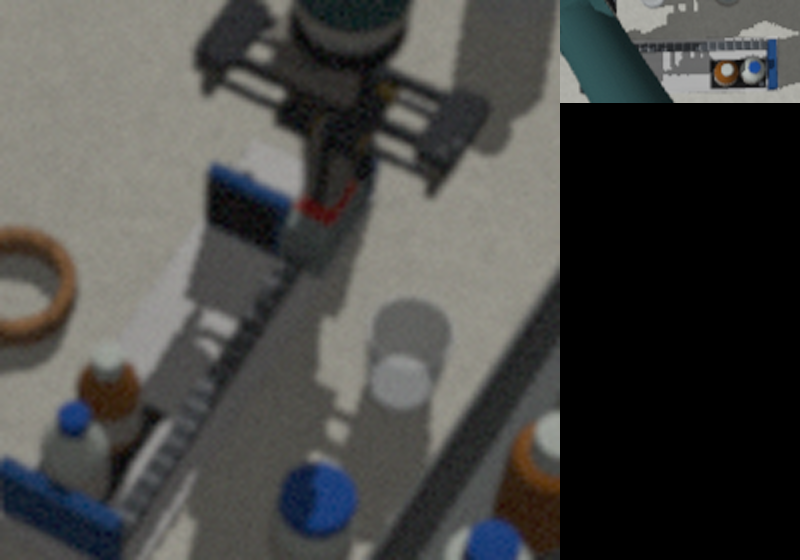

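The stop has moved back with the tip, with its blue jaw plate now near crop (250,205), and the bottles are undisturbed. I'll keep going slowly until it meets the limit.

Request:
drive_tool --increments '[{"claw":1,"translation":[2,0,0],"turn":0},{"claw":1,"translation":[2,0,0],"turn":0},{"claw":1,"translation":[2,0,0],"turn":0},{"claw":1,"translation":[2,0,0],"turn":0},{"claw":1,"translation":[0,0,0],"turn":0}]'

```text
t: 7.88
ee_pos: [0.6258, 0.1753, 0.059]
eef_rot: [[-0.052, 0.999, 0.002], [0.999, 0.052, -0.003], [-0.003, 0.001, -1.0]]
contact_force: [0.3, -3.8, 6.4]
width: 0.0009
grip_force: 2.8
```

Request:
drive_tool --increments '[{"claw":1,"translation":[2,0,0],"turn":0},{"claw":1,"translation":[2,0,0],"turn":0},{"claw":1,"translation":[2,0,0],"turn":0},{"claw":1,"translation":[0,0,0],"turn":0}]'

```text
t: 8.22
ee_pos: [0.6255, 0.1813, 0.059]
eef_rot: [[-0.052, 0.999, 0.002], [0.999, 0.052, -0.003], [-0.003, 0.002, -1.0]]
contact_force: [0.4, -4.1, 5.3]
width: 0.0007
grip_force: 2.8
```

Request:
drive_tool --increments '[{"claw":1,"translation":[2,0,0],"turn":0},{"claw":1,"translation":[2,0,0],"turn":0},{"claw":1,"translation":[2,0,0],"turn":0},{"claw":1,"translation":[0,0,0],"turn":0}]'

```text
t: 8.55
ee_pos: [0.6255, 0.1824, 0.059]
eef_rot: [[-0.05, 0.999, 0.0], [0.999, 0.05, -0.009], [-0.009, -0.0, -1.0]]
contact_force: [-1.4, -12.2, 10.5]
width: 0.0002
grip_force: 7.9
```

The force rose to 12 N and the tip stopped at y = 0.182, so this is the limit. I'll ease the push slightly and then lift straight up.

Request:
drive_tool --increments '[{"claw":1,"translation":[-2,0,0],"turn":0},{"claw":1,"translation":[0,0,-3],"turn":0},{"claw":1,"translation":[0,0,-4],"turn":0},{"claw":1,"translation":[0,0,-5],"turn":0},{"claw":1,"translation":[0,0,-15],"turn":0},{"claw":1,"translation":[0,0,-30],"turn":0},{"claw":1,"translation":[0,0,-40],"turn":0},{"claw":1,"translation":[0,0,-40],"turn":0},{"claw":1,"translation":[-10,-40,0],"turn":0},{"claw":1,"translation":[-10,-40,0],"turn":0},{"claw":1,"translation":[-10,-40,0],"turn":0},{"claw":1,"translation":[-10,-40,0],"turn":0}]'

```text
t: 9.55
ee_pos: [0.4646, 0.1381, 0.195]
eef_rot: [[-0.053, 0.999, -0.0], [0.999, 0.053, -0.0], [-0.0, -0.0, -1.0]]
contact_force: [0.8, -0.3, 0.1]
width: 0.0004
grip_force: 0.0
```

Request:
drive_tool --increments '[{"claw":1,"translation":[-40,0,0],"turn":0},{"claw":1,"translation":[-40,0,0],"turn":0},{"claw":1,"translation":[-40,0,0],"turn":0},{"claw":1,"translation":[-40,0,0],"turn":0},{"claw":1,"translation":[-40,0,0],"turn":0},{"claw":1,"translation":[-40,0,0],"turn":0},{"claw":1,"translation":[-40,0,0],"turn":0},{"claw":1,"translation":[0,0,0],"turn":0},{"claw":1,"translation":[0,0,0],"turn":0}]'

```text
t: 10.3
ee_pos: [0.481, -0.1432, 0.195]
eef_rot: [[-0.048, 0.999, -0.0], [0.999, 0.048, 0.0], [0.0, -0.0, -1.0]]
contact_force: [-0.2, 0.3, -0.1]
width: 0.0
grip_force: 0.0
```

```bash
python3 - <<'E'
from h import *
s=bot.get_state();print(s["t"],s["ee_pos"],s["contact_force"])
a=vision.read_camera("scene");b=vision.read_camera("top")
for n,im,B in(("scene",a,(230,120,370,275)),("top",b,(190,175,330,230))):
  for k in("red","blue"):
    for st,ce in blobs(im,k,B): print(n,k,st,ce,plane(n,*ce,.067 if k=="red" else .048).round(4))
a=a[120:260,250:390,::-1];b=b[175:225,190:270,::-1]
c=np.zeros((600,800,3),'uint8');c[:400,:400]=cv2.resize(a,(400,400),interpolation=2);c[:250,400:]=cv2.resize(b,(400,250),interpolation=2);cv2.imwrite("pics/c3.png",c[:400])
E
```

```text
10.3 [ 0.48095191 -0.14323229  0.19500513] [-0.23780174  0.30918468 -0.05631506]
scene red [325, 162, 13, 13, 109] [331.3, 168.4] [0.6276 0.1664 0.067 ]
scene blue [303, 162, 19, 13, 70] [312.3, 167.1] [0.5746 0.1535 0.048 ]
scene blue [265, 221, 7, 8, 48] [268.1, 224.4] [ 0.5746 -0.0703  0.048 ]
scene blue [250, 235, 30, 26, 329] [264.8, 247.3] [ 0.6055 -0.1315  0.048 ]
scene blue [320, 236, 19, 18, 260] [328.9, 244.6] [ 0.7397 -0.0339  0.048 ]
scene blue [367, 251, 3, 14, 34] [368.2, 257.7] [ 0.8427 -0.0113  0.048 ]
top red [212, 187, 13, 10, 121] [218.0, 191.5] [0.6244 0.1673 0.067 ]
top blue [203, 189, 3, 10, 21] [203.7, 193.7] [0.6186 0.2147 0.048 ]
top blue [311, 188, 5, 15, 70] [313.0, 194.7] [ 0.626  -0.1309  0.048 ]
top blue [226, 196, 5, 21, 66] [227.9, 205.6] [0.5831 0.1369 0.048 ]
top blue [300, 201, 7, 7, 36] [303.3, 203.8] [ 0.596  -0.1008  0.048 ]
top blue [312, 210, 2, 7, 14] [312.5, 213.0] [ 0.5677 -0.1305  0.048 ]
```

View pics/c3.png

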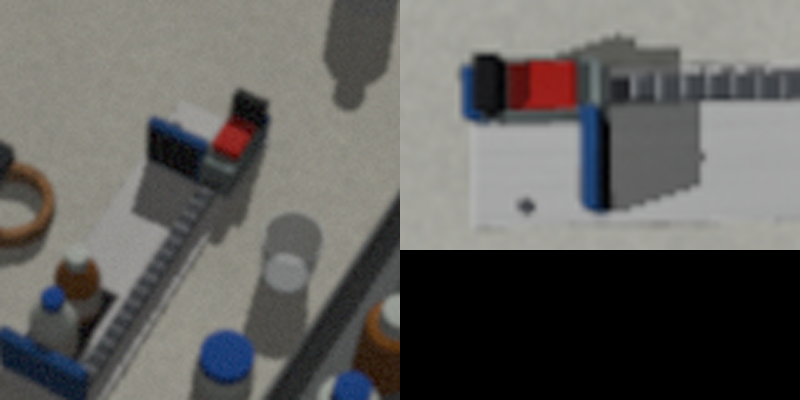

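The stop now stands against the open-end block: in the top crop the black thumb stop is at (488,85), next to the blue block at (468,92). It travelled about 95 mm, the release is up again and the bottles haven't moved.

```bash
python3 -c "
from workcell import bot;print(bot.finish_job())"
```

```text
the job is handed in; nothing more can be done
None
```

The stop is pushed all the way back against the open-end block (about 95 mm), the release appears to have sprung back up, the two bottles still stand where they were, and the job is handed in at about 10 s on the robot's clock.

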